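# Pack the spice carrier and lay its hold-down bar

## Robot

A 6-joint arm with a two-finger parallel gripper is mounted at the origin on a cart in front of the work surface, level with it; the furniture and walls round the work are solid. World frame = base frame: x ahead of the robot, y to its left, z up, the work surface at z = 0. Lengths are in m, angles in rad, forces in N, time in s.
With the tool pointing down it reaches from about 0.35 to 0.975 m from the base axis. Payload 4.9 kg.
Tool frame: the origin (TCP) lies midway between the tips of the shut fingers; the grasp point (between the pads) lies 19 mm behind it; z points along the fingers, y is the line along which they close (so a half turn about z gives the same grasp; the last joint's range is limited). The gripper opens to 85 mm and grips with 20 to 120 N. Pads are 22 mm wide; open, the fingers measure 114 mm over their backs; the gripper's body (76 mm by 85 mm) begins 54 mm behind the grasp point. The pads swing forward as they close: fully open they stand 13 mm farther back than shut.
Start: joints at [-1.298, 0.053, 1.613, -0, 1.476, -0.119], TCP at [0.239, -0.578, 0.231] pointing down, gripper open.
Joint ranges: [-3.01, 3.01], [-1.01, 2.22], [0.06, 2.58], [-1.02, 4.17], [0.09, 2.62], [-3.14, 3.14]. Speed limits (rad/s): [2.57, 2.57, 3.14, 3.14, 3.14, 3.14].

## Interface

Orientations are given as a unit quaternion [w, x, y, z].
In Python, from plant import manip, vision, monitor gives the robot as it stands (manip), with the cameras (vision) and the readings (monitor).
- The arm moves only by the tool shift_gripper, called after ">>>" in YAML: its name, and indented under it one key for each argument. Schema: {"type":"object","properties":{"ticks":{"type":"array","items":{"type":"array","items":{"type":"array","items":{"type":"number"},"minItems":7,"maxItems":7},"minItems":1,"maxItems":5},"minItems":1,"maxItems":1},"only":{"type":"string"},"quiet":{"type":"boolean"},"lines":{"type":"string"}},"required":["ticks"],"additionalProperties":false}. ticks is a list that holds a single list of rows (three levels of brackets), with 1 to 5 rows, each of 7 numbers: the opening from 0.0 (shut) to 1.0 (fully open), then dx, dy, dz in m, then a rotation vector rx, ry, rz in rad; each row shifts and turns the commanded pose from where the row before left it, along the tool's axes as they then stand; what a row does not reach is not made up. A row lasts 1/8 s, in which the tool goes at most 0.0625 m and 0.188 rad, less where a joint would pass 70% of its speed; a pose out of reach is approached as far as the arm can. The fingers move at their own pace and stop on an object; the grip force is fixed at half the most. Time passes only in rows, so rows that do not move let the fingers close. The tool returns the time, the measured TCP pose, the force, the opening and the grip force at its end. only (a regular expression) keeps the lines of the reply that match it, lines (a string "A,B") keeps lines A to B, and quiet returns only ok. Input that does not fit is refused with a message, and nothing moves.
- monitor.state(): the state, without advancing time (a new reading comes with each control period).
- vision.grab_frame(name): name is "side" or "top" or "wrist"; returns the picture (400x640x3 uint8, red, green, blue); there is no depth.
- vision.camera_params(name): a dict with "intrinsics" (3x3 intrinsics, pixels), "xyz" and "orientation" of the camera in the world. Camera axes: x right, y down, z forward; pixel columns grow to the right and rows downward; lengths in m; the calibration is good to about 2 mm. The wrist camera is an equidistant fisheye: a pixel r from the principal point sees the ray r / f radians off the axis. A picture is of the moment at which its call begins: read the wrist's pose just before it. camera_params takes no time and is no camera call; for the wrist camera it gives the pose at the moment of the call.
- manip.job_done(): hands the job in; it is judged then, once.
The state is a dict: "time": time; "joint_pos": joint angles; "joint_vel": joint speeds; "joint_efforts": joint torques, N m; "tool_pos": TCP position; "tool_rot": TCP orientation; "contact_force": force on the tool from outside, world axes, zero at the start; "ft_torque": the same for the moment, N m; "gripper_width": opening from 0.0 (shut) to 1.0 (fully open); "grasp_force": force on a finger pad.
Only numpy, scipy, OpenCV 4.12 (cv2) and the standard library are available. Lean on these libraries where they do the work, as an engineer would, in place of code of your own. Each camera call takes 0.05 s, during which the arm holds its last target. There are 200 camera calls.

## Task

Pack the wooden spice carrier for transport: first stand the green-tagged jar upright in the carrier's empty bay and the red-tagged jar upright in the grey refill tray. Then take the metal hold-down bar from its sloping rest and lay it, handle up and centred, across the carrier's two end cheeks, lowering it all the way into both notches before you let go. Leave everything else where it stands.

Things in the scene. Friction and masses are not known exactly. Their poses are not given: they have to be found in the camera images.
- green_jar: Loose spice jar, 41 mm in diameter, 105 mm tall, black lid with a GREEN round tag (34 mm) on top; about 0.11 kg. Apart from the tag it looks like the red-tagged jar, and the two may stand in either place. Origin: centre of its underside, z up.
- red_jar: Loose spice jar, 41 mm in diameter, 105 mm tall, black lid with a RED round tag (34 mm) on top; about 0.11 kg. Origin: centre of its underside, z up.
- bar: Loose flat aluminium bar, 260 (x) x 24 (y) x 8 mm, 0.11 kg; over its middle a black flat handle, 50 mm along x, 12 mm thick along y, 14 to 44 mm above the bar's underside. Origin: centre of the underside; z toward the handle. Starts in the sloping rest: x rises 35 deg away from the robot, so the handle leans 35 deg from vertical toward the robot. Either way round will do.
- bar_rest: Fixed blue sloping trough with a stop at its low end, on a grey foot 220 x 70 mm; holds the bar at the start. It rises at 35 deg along its x (origin: centre of the foot's underside). The middle of the bar's underside lies 98 mm above the origin. Trough 38 mm wide, side lips end 6 mm above the bar's underside; its upper end is about 175 mm high.
- carrier: Fixed wooden carrier, 238 mm long (y), 96 mm wide (x); origin: centre of underside. Floor 8 mm, side walls 36 mm high, 32 mm divider at y = 0; bays 84 (x) x 103 mm (y) at y = -52 mm (empty) and +52 mm (packed jar). End cheeks 14 mm thick at y = +-112 mm, each with a notch open upward: bottom 120 mm above the table and 30 mm wide, widening to about 40 mm at the horn tips (141 mm high).
- empty_bay (a point): Centre of the empty bay's floor, 8 mm above the table; axes as the carrier's.
- bar_seat (a point): Where the middle of the bar's underside belongs: midway between the two notches at the height of their bottoms (120 mm); the bar then lies along this point's y. Axes as the carrier's.
- tray: Fixed shallow grey square refill tray, 110 x 110 x 30 mm, walls and floor 4 mm. Origin: centre of its underside.
- packed_jar: Spice jar (41 mm diameter, 105 mm tall, brown lid, no tag) that already stands in the carrier's other bay; leave it there. Origin: centre of its underside.
- kitchen_timer: White wind-up timer, 67 mm diameter, 61 mm tall; bystander. Origin: centre of its underside.
- salt: Glass salt shaker, 44 mm diameter, 90 mm tall; bystander. Origin: centre of its underside.
- garlic: Bulb of garlic, 61 mm; bystander. Origin: its underside.

How it is judged:
On the way, in this order (a step that is already met when the one before it is completed fails the run):
1. the green-tagged jar stands released in the carrier's empty bay and the red-tagged jar in the refill tray (x of green_jar in the frame of carrier between -0.026 and 0.026 m and y of green_jar in the frame of carrier between -0.09 and -0.015 m and z of green_jar in the frame of carrier between 0.003 and 0.014 m and angle between each of green_jar, red_jar's own z axis and vertical below 0.1 rad and x of red_jar in the frame of tray between -0.04 and 0.04 m and y of red_jar in the frame of tray between -0.04 and 0.04 m and z of red_jar in the frame of tray between -0.002 and 0.011 m and contact force between the fingers and green_jar below 0.1 N and contact force between the fingers and red_jar below 0.1 N), for 0.2 s.
2. the bar is down in both notches (within 8 mm of their bottoms) while the fingers still hold it (x of bar in the frame of carrier between -0.007 and 0.007 m and y of bar in the frame of carrier between -0.015 and 0.015 m and angle between the x axis of bar and the y axis of carrier, either way round below 0.06 rad and angle between bar's own z axis and vertical below 0.06 rad and z of bar in the frame of carrier between 0.116 and 0.128 m and contact force between the fingers and bar above 0.5 N), for 0.05 s.
At the end, for the whole second after the job is handed in: Green-tagged jar upright on the floor of the empty bay, red-tagged jar upright on the tray floor (both within 0.1 rad); bar on the bottoms of both notches, handle up, level and in line within 0.06 rad, centred lengthwise within 15 mm; jars and bar still (x of green_jar in the frame of carrier between -0.026 and 0.026 m and y of green_jar in the frame of carrier between -0.09 and -0.015 m and z of green_jar in the frame of carrier between 0.003 and 0.014 m and angle between each of green_jar, red_jar's own z axis and vertical below 0.1 rad and x of red_jar in the frame of tray between -0.04 and 0.04 m and y of red_jar in the frame of tray between -0.04 and 0.04 m and z of red_jar in the frame of tray between -0.002 and 0.011 m and x of bar in the frame of carrier between -0.007 and 0.007 m and y of bar in the frame of carrier between -0.015 and 0.015 m and angle between the x axis of bar and the y axis of carrier, either way round below 0.06 rad and angle between bar's own z axis and vertical below 0.06 rad and z of bar in the frame of carrier between 0.116 and 0.1245 m and linear speed of each of green_jar, red_jar, bar below 0.02 m/s); the robot touches nothing.
It fails at once if the packed jar is shoved more than 30 mm (distance of packed_jar from where it was at the start of the episode above 0.03 m).
It fails at once if the timer is shoved more than 30 mm (distance of kitchen_timer from where it was at the start of the episode above 0.03 m).
It fails at once if the salt shaker is shoved more than 30 mm (distance of salt from where it was at the start of the episode above 0.03 m).
It fails at once if the garlic is shoved more than 30 mm (distance of garlic from where it was at the start of the episode above 0.03 m).
It fails at once if the packed jar, timer or salt shaker is tipped over (angle between any of packed_jar, kitchen_timer, salt's own z axis and vertical above 0.5 rad).
It also fails if it takes over 67 s, if anything falls off the work surface, if the arm or the gripper's body presses on something with over 40 N, if the wrist force passes 120 N, or if a joint passes its speed limit or range.

## Working session

There is one attempt and no reset: what is moved stays moved. The work goes in short steps, Python scripts to look and compute and a tool call to move; the robot and the scene stay as the last step left them, time stands still between calls to the robot, and variables do not carry over. Pictures are saved under pics/ and viewed, at most 10 in all, crops included, and the job is handed in when it is done.

```bash
ls; mkdir -p pics
```

Run:
```python
from plant import manip, vision, monitor
import cv2,numpy as np
s=monitor.state();print(s)
for n in["side","top"]:
    im=vision.grab_frame(n);cv2.imwrite(f"pics/{n}0.png",im[:,:,::-1]);c=vision.camera_params(n);print(n,c)
```

```text
pics
plant.py
{'time': 0.0, 'joint_pos': array([-1.29799905e+00,  5.33479613e-02,  1.61432214e+00,  1.13737529e-05,
        1.47599491e+00, -1.19015183e-01]), 'joint_vel': array([-0.00050357, -0.0002248 , -0.00237716,  0.00110808, -0.00170713,
        0.00059892]), 'joint_efforts': array([-5.83497786e-04, -3.93681085e+01, -3.70178425e+01, -1.57609684e-04,
        6.97144977e-03, -4.54505425e-05]), 'tool_pos': array([ 0.23848781, -0.57702455,  0.23005173]), 'tool_rot': array([-1.03355052e-03,  9.80871249e-01,  1.94654871e-01, -7.39502123e-05]), 'contact_force': array([-0.45822318,  0.05371871, -0.39891988]), 'ft_torque': array([0.02236556, 0.00630806, 0.0117492 ]), 'grasp_force': 0.0, 'gripper_width': 0.9950671183245545}
side {'intrinsics': array([[448.02715051,   0.        , 307.14433423],
       [  0.        , 448.02715051, 201.855254  ],
       [  0.        ,   0.        ,   1.        ]]), 'xyz': array([0.08008769, 1.00935073, 0.74062769]), 'orientation': array([ 0.1164592 , -0.19955802,  0.8409708 , -0.48926677])}
top {'intrinsics': array([[373.25920808,   0.        , 321.17701919],
       [  0.        , 373.25920808, 197.31365075],
       [  0.        ,   0.        ,   1.        ]]), 'xyz': array([0.52591217, 0.04754129, 1.19363889]), 'orientation': array([-0.01531373,  0.71069587, -0.70294575,  0.0233267 ])}
```

View pics/top0.png

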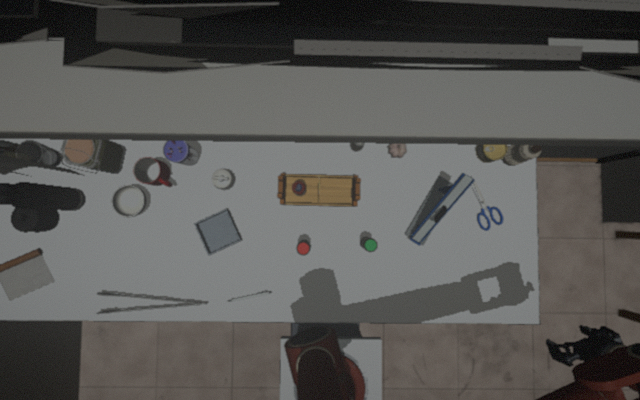

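View pics/side0.png

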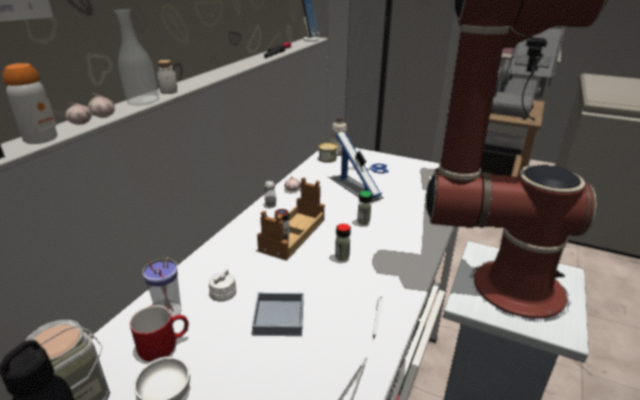

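The top view shows the red tag at (303,248), the green tag at (371,245), the carrier around (319,190) with the packed jar on its left (+y), the tray at (219,231) and the bar rest at (440,210). The side view agrees with this. I'll measure the tags by colour and enlarge the carrier and bar.

Create h.py:
```python
import numpy as np,cv2
from plant import manip, vision, monitor
from scipy.spatial.transform import Rotation as R
def rot(q): return R.from_quat(np.asarray(q)[[1,2,3,0]])
def pose(): 
    s=monitor.state(); return s['tool_pos'],rot(s['tool_rot'])
def ray(c,uv,fish=False):
    K=c['intrinsics'];p=(np.array(uv,float)-K[:2,2])/K[0,0]
    if fish:
        r=np.linalg.norm(p);d=np.r_[p/max(r,1e-9)*np.sin(r),np.cos(r)]
    else: d=np.r_[p,1]
    return c['xyz'],rot(c['orientation']).apply(d)
def atz(c,uv,z,fish=False):
    o,d=ray(c,uv,fish); return o+d*(z-o[2])/d[2]
def proj(c,P,fish=False):
    K=c['intrinsics'];d=rot(c['orientation']).inv().apply(np.asarray(P)-c['xyz'])
    if fish:
        r=np.hypot(d[...,0],d[...,1]);k=(np.arctan2(r,d[...,2])/np.maximum(r,1e-9))[...,None];p=d[...,:2]*k
    else: p=d[...,:2]/d[...,2:]
    return p*K[0,0]+K[:2,2]
def tags(im):
    h=cv2.cvtColor(im,cv2.COLOR_RGB2HSV).astype(int);out={}
    for n,m in dict(red=((h[...,0]<8)|(h[...,0]>172)),green=(abs(h[...,0]-65)<18)).items():
        m=(m&(h[...,1]>150)&(h[...,2]>70)).astype(np.uint8)
        k,l,st,ce=cv2.connectedComponentsWithStats(m)
        out[n]=[(st[i,4],ce[i].round(2)) for i in range(1,k) if st[i,4]>25]
    return out
def delta(target,Rt=None):
    "shift in tool axes from the present pose"
    p,r=pose(); d=r.inv().apply(np.array(target)-p)
    print('d',d.round(4),'rv',None if Rt is None else (r.inv()*Rt).as_rotvec().round(4),'from',p.round(4))
```

Run:
```python
from h import *
top=cv2.imread('pics/top0.png')[:,:,::-1].copy();side=cv2.imread('pics/side0.png')[:,:,::-1].copy()
ct=vision.camera_params('top');cs=vision.camera_params('side')
for n,l in tags(top).items():
    for a,c in l: print('top',n,a,c,atz(ct,c,.105).round(4))
for n,l in tags(side).items():
    for a,c in l: print('side',n,a,c,atz(cs,c,.105).round(4))
for uv in [(319,190)]: print(atz(ct,uv,.03))
print('tray',atz(ct,(219,231),.03)); print('shelf',atz(ct,(300,140),0),atz(ct,(300,66),.3))
a=cv2.resize(top[160:260,190:350],None,fx=5,fy=5,interpolation=cv2.INTER_CUBIC)
b=cv2.resize(top[150:250,360:520],None,fx=5,fy=5,interpolation=cv2.INTER_CUBIC)
cv2.imwrite('pics/a.png',a[:,:,::-1]);cv2.imwrite('pics/b.png',b[:,:,::-1])
c=vision.camera_params('wrist');p,r=pose();print('cam in tool',r.inv().apply(c['xyz']-p),(r.inv()*rot(c['orientation'])).as_matrix().round(3),c['intrinsics'])
```

```text
side red 70 [343.   227.63] [0.4386 0.0901 0.105 ]
side red 206 [160.56 329.16] [0.6123 0.5771 0.105 ]
side red 33 [178.55 333.85] [0.5735 0.571  0.105 ]
side green 49 [365.31 193.57] [ 0.4514 -0.1113  0.105 ]
[0.61246086 0.04173673 0.03      ]
tray [0.48159139 0.35004252 0.03      ]
shelf [0.77578161 0.10468586 0.        ] [0.89556547 0.09283265 0.3       ]
cam in tool [ 0.07448322  0.00049674 -0.14062123] [[-0.    -0.956 -0.292]
 [ 1.    -0.     0.   ]
 [-0.    -0.292  0.956]] [[309.70691629   0.         319.22669187]
 [  0.         309.70691629 194.59733812]
 [  0.           0.           1.        ]]
```

View pics/a.png

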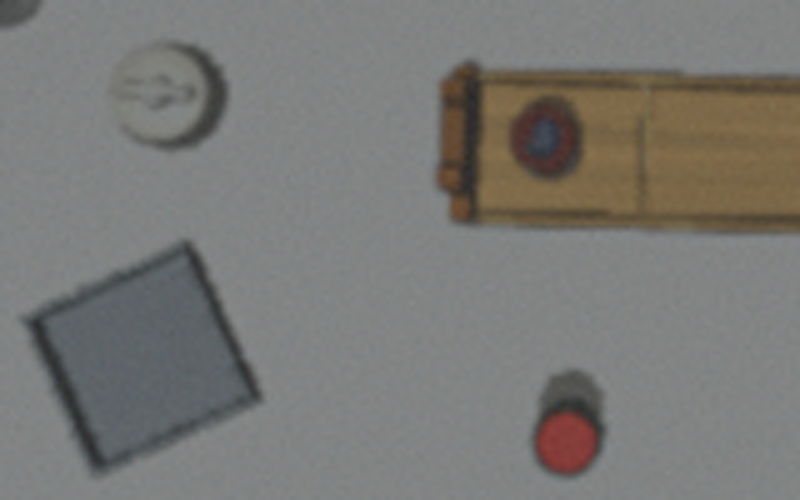

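View pics/b.png

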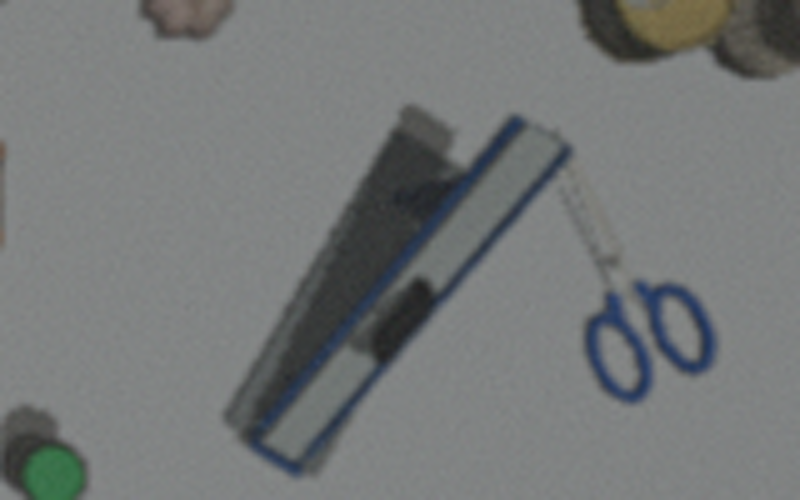

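Crop a puts the tray corners at about (30,320), (188,245), (258,398) and (97,470), and the red tag at (568,442). Crop b puts the trough's low end at about (274,456), its top end at (544,134), and the black handle at (403,320). Next I'll bring the wrist camera over for a closer measurement.

>>> shift_gripper:
  ticks:
    - [[1,0,0,-0.014,0,0,-0.188],[1,0,0,-0.014,0,0,-0.188],[1,0,0,-0.014,0,0,-0.188],[1,0,0,-0.014,0,0,-0.188],[1,0,0,-0.014,0,0,-0.188]]

```text
time: 0.72
tool_pos: [0.2386, -0.5773, 0.301]
tool_rot: [-0.001, 0.785, 0.619, 0.0]
contact_force: [-0.6, 0.0, 0.4]
gripper_width: 1.001
grasp_force: 0.0
```

Run:
```python
from h import *
Rt=R.from_matrix(np.array([[0,1,0],[1,0,0],[0,0,-1.]]));delta([.47,-.02,.30],Rt)
```

```text
d [0.5959 0.0951 0.0016] rv [-0.0005 -0.0012 -0.2353] from [ 0.2386 -0.5773  0.301 ]
```

>>> shift_gripper:
  ticks:
    - [[1,0.06,0.01,0,0,0,0],[1,0.06,0.01,0,0,0,0],[1,0.06,0.01,0,0,0,0],[1,0.06,0.01,0,0,0,0],[1,0.06,0.01,0,0,0,0]]

```text
time: 1.35
tool_pos: [0.3592, -0.2963, 0.3008]
tool_rot: [-0.0, 0.787, 0.617, 0.0]
contact_force: [1.0, -0.1, 0.6]
gripper_width: 0.997
grasp_force: 0.0
```

>>> shift_gripper:
  ticks:
    - [[1,0.06,0.01,0,0,0,0],[1,0.06,0.01,0,0,0,0],[1,0.06,0.01,0,0,0,0],[1,0.06,0.01,0,0,0,-0.118],[1,0.054,0,0,0,0,-0.117]]

```text
time: 1.98
tool_pos: [0.4621, -0.0191, 0.3007]
tool_rot: [-0.0, 0.708, 0.706, -0.0]
contact_force: [-0.5, -0.3, -0.2]
gripper_width: 1.0
grasp_force: 0.0
```

>>> shift_gripper:
  ticks:
    - [[1,0,0,0,0,0,0],[1,0,0,0,0,0,0]]

```text
time: 2.22
tool_pos: [0.4616, -0.0215, 0.3009]
tool_rot: [-0.0, 0.71, 0.705, -0.0]
contact_force: [0.2, -0.6, 0.3]
gripper_width: 1.0
grasp_force: 0.0
```

Run:
```python
from h import *
c=vision.camera_params('wrist');im=vision.grab_frame('wrist');cv2.imwrite('pics/w1.png',im[:,:,::-1]);np.save('w1.npy',c)
for n,l in tags(im).items():
    for a,u in l: print(n,a,u,atz(c,u,.105,True).round(4))
ct=vision.camera_params('top')
for n,u in dict(red=(303,247.8),green=(370.2,244.2)).items(): print('top',n,atz(ct,u,.105).round(4))
```

```text
red 355 [457.25  65.14] [0.6194 0.1023 0.105 ]
red 734 [298.45  71.31] [0.4404 0.087  0.105 ]
top red [0.4384 0.0866 0.105 ]
top green [ 0.4507 -0.1084  0.105 ]
```

View pics/w1.png

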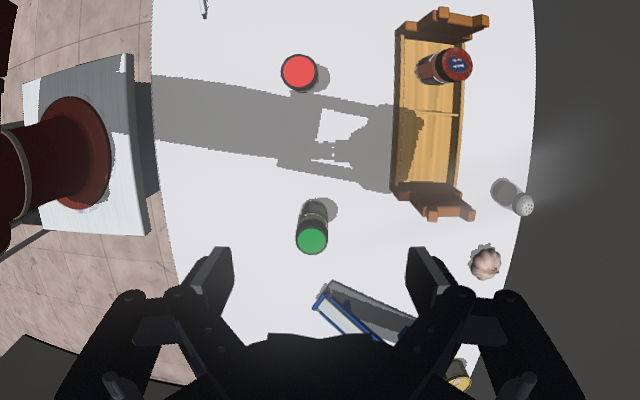

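The wrist view has +x to the right and +y up. It shows the green tag at (312,240), the red tag at (298,71), and the carrier with its cheeks at the top (around (445,20)) and near (435,205). The red position agrees with the top camera to 2 mm. I'll go for the green jar first.

Run:
```python
from h import *
c=np.load('w1.npy',allow_pickle=True).item()
print(atz(c,(312,240),.105,True))
ct=vision.camera_params('top')
print('low end',atz(ct,(414.4,240.8),.045),'foot corner',atz(ct,(405,233),0.01),'up end',atz(ct,(468.4,176.4),.175),'tray',atz(ct,(218.3,231.2),.03))
Rt=R.from_matrix(np.array([[0,1,0],[1,0,0],[0,0,-1.]]));delta([.452,-.109,.15],Rt)
```

```text
[ 0.45244569 -0.10734372  0.105     ]
low end [ 0.4582951  -0.25290546  0.045     ] foot corner [ 0.480529  -0.2322707  0.01     ] up end [ 0.64396636 -0.36860527  0.175     ] tray [0.4809521  0.35218788 0.03      ]
d [-0.087  -0.0088  0.151 ] rv [-0.0006  0.0003 -0.0081] from [ 0.4616 -0.022   0.301 ]
```

>>> shift_gripper:
  ticks:
    - [[1,-0.04,-0.004,0.045,0,0,0],[1,-0.046,-0.004,0.04,0,0,0],[1,0,0,0.04,0,0,-0.008],[1,0,0,0.025,0,0,0],[1,0,0,0,0,0,0]]

```text
time: 2.9
tool_pos: [0.4512, -0.1081, 0.1488]
tool_rot: [-0.002, 0.708, 0.706, -0.001]
contact_force: [0.1, -0.3, -0.1]
gripper_width: 0.998
grasp_force: 0.0
```

Run:
```python
from h import *
c=vision.camera_params('wrist');im=vision.grab_frame('wrist')
for n,l in tags(im).items():
    for a,u in l: print(n,a,u,atz(c,u,.105,True).round(4))
delta([.452,-.108,.068])
```

```text
red 185 [  8.52 179.05] [ 0.1532 -0.0745  0.105 ]
d [ 0.0002 -0.0004  0.0828] rv None from [ 0.4525 -0.1083  0.1508]
```

>>> shift_gripper:
  ticks:
    - [[1,0,0,0.03,0,0,0],[1,0,0,0.03,0,0,0],[1,0,0,0.022,0,0,0],[0,0,0,0,0,0,0],[0,0,0,0,0,0,0]]

```text
time: 3.58
tool_pos: [0.4547, -0.108, 0.0715]
tool_rot: [0.002, 0.707, 0.707, 0.001]
contact_force: [0.4, 0.5, 0.8]
gripper_width: 0.606
grasp_force: 0.0
```

>>> shift_gripper:
  ticks:
    - [[0,0,0,0,0,0,0],[0,0,0,0,0,0,0],[0,0,0,0,0,0,0],[0,0,0,-0.06,0,0,0],[0,0,0,-0.06,0,0,0]]

```text
time: 4.2
tool_pos: [0.4528, -0.1069, 0.1906]
tool_rot: [-0.0, 0.707, 0.708, -0.0]
contact_force: [0.6, -0.8, -0.9]
gripper_width: 0.465
grasp_force: 60.5
```

>>> shift_gripper:
  ticks:
    - [[0,0,0.03,-0.04,0,0,0],[0,0,0.05,-0.03,0,0,0],[0,0.02,0.06,0,0,0,0],[0,0,0,0,0,0,0],[0,0,0,0,0,0,0]]

```text
time: 4.82
tool_pos: [0.5922, -0.0871, 0.259]
tool_rot: [-0.0, 0.706, 0.708, -0.0]
contact_force: [-0.1, 0.5, -1.1]
gripper_width: 0.461
grasp_force: 60.8
```

Run:
```python
from h import *
c=vision.camera_params('wrist');im=vision.grab_frame('wrist');cv2.imwrite('pics/w2.png',im[:,:,::-1]);np.save('w2.npy',c);print(c['xyz'],monitor.state()['tool_pos'])
```

```text
[ 0.59219333 -0.01289801  0.39959013] [ 0.59189198 -0.08726577  0.25942089]
```

View pics/w2.png

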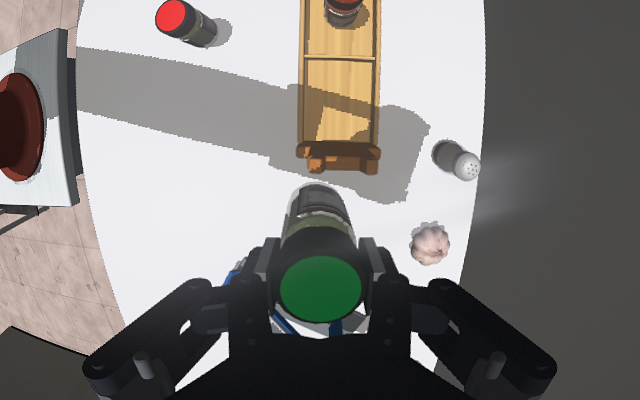

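The wrist view shows the near cheek across (297..380, 145..170), the divider at (340,57) and the side walls at u≈303 and u≈379. The green-tagged jar is in the grip at (320,287).

Run:
```python
from h import *
c=np.load('w2.npy',allow_pickle=True).item()
f=lambda u,z:atz(c,u,z,True).round(4)
print('divider top',f((305,57),.032),f((375,58),.032),'walls outer at',f((299,138),.036),f((380,140),.036),f((302,5),.036),f((383,5),.036))
print('horn outer corners',f((298,145),.141),f((380,149),.141))
delta([.60,-.01,.26])
```

```text
divider top [0.5755 0.0417 0.032 ] [0.6574 0.0422 0.032 ] walls outer at [ 0.5684 -0.0546  0.036 ] [ 0.6646 -0.0561  0.036 ] [0.5719 0.1058 0.036 ] [0.6669 0.109  0.036 ]
horn outer corners [ 0.5744 -0.0485  0.141 ] [ 0.644  -0.0514  0.141 ]
d [ 0.0773  0.0082 -0.0006] rv None from [ 0.5919 -0.0873  0.2594]
```

>>> shift_gripper:
  ticks:
    - [[0,0.045,0.013,0,0,0,0],[0,0.04,0.012,0,0,0,0],[0,0,0,0.05,0,0,0],[0,0,0,0,0,0,0],[0,0,0,0,0,0,0]]

```text
time: 5.5
tool_pos: [0.6173, -0.0029, 0.211]
tool_rot: [0.001, 0.707, 0.707, 0.0]
contact_force: [1.0, 0.7, -1.7]
gripper_width: 0.459
grasp_force: 60.8
```

Run:
```python
from h import *
delta([.617,-.002,.078])
```

```text
d [ 0.0009 -0.0005  0.133 ] rv None from [ 0.6173 -0.0029  0.211 ]
```

>>> shift_gripper:
  ticks:
    - [[0,0,0,0.04,0,0,0],[0,0,0,0.04,0,0,0],[0,0,0,0.03,0,0,0],[0,0,0,0.018,0,0,0],[0,0,0,0,0,0,0]]

```text
time: 6.12
tool_pos: [0.6177, -0.0026, 0.0819]
tool_rot: [0.0, 0.707, 0.707, 0.0]
contact_force: [0.4, -0.1, -1.1]
gripper_width: 0.461
grasp_force: 60.4
```

>>> shift_gripper:
  ticks:
    - [[0,0,0,0.004,0,0,0],[0,0,0,0,0,0,0]]

```text
time: 6.38
tool_pos: [0.6192, -0.0025, 0.0798]
tool_rot: [0.002, 0.707, 0.708, 0.001]
contact_force: [0.4, -0.4, 3.5]
gripper_width: 0.459
grasp_force: 60.6
```

>>> shift_gripper:
  ticks:
    - [[1,0,0,0,0,0,0],[1,0,0,0,0,0,0],[1,0,0,0,0,0,0],[1,0,0,0,0,0,0],[1,0,0,0,0,0,0]]

```text
time: 7.0
tool_pos: [0.6173, -0.0022, 0.0772]
tool_rot: [-0.0, 0.707, 0.708, -0.0]
contact_force: [-0.3, -0.8, -0.1]
gripper_width: 1.003
grasp_force: 0.0
```

>>> shift_gripper:
  ticks:
    - [[1,0,0,-0.05,0,0,0],[1,0,0,-0.06,0,0,0],[1,0,0,-0.06,0,0,0],[1,-0.02,-0.02,-0.03,0,0,0],[1,0,0,0,0,0,0]]

```text
time: 7.62
tool_pos: [0.5985, -0.0231, 0.2816]
tool_rot: [0.003, 0.707, 0.707, 0.002]
contact_force: [0.4, -0.3, -0.1]
gripper_width: 1.001
grasp_force: 0.0
```

```bash
python3 - <<'E'
from h import *
c=vision.camera_params('wrist');im=vision.grab_frame('wrist');cv2.imwrite('pics/w3.png',im[:,:,::-1]);np.save('w3.npy',c)
for n,l in tags(im).items():
    for a,u in l: print(n,a,u,atz(c,u,.105,True).round(4))
delta([.440,.087,.15])
E
```

```text
red 34 [339.59  41.94] [0.6205 0.114  0.105 ]
red 645 [171.63  76.23] [0.4409 0.0876 0.105 ]
red 76 [335.25  64.22] [0.6161 0.0904 0.105 ]
red 82 [  6.59 116.67] [0.1189 0.0804 0.105 ]
red 83 [ 23.43 117.82] [0.1698 0.0716 0.105 ]
red 84 [ 22.95 203.2 ] [ 0.1289 -0.0594  0.105 ]
green 299 [330.68 148.06] [0.6119 0.0039 0.105 ]
d [ 0.1096 -0.1581  0.1281] rv None from [ 0.5978 -0.0225  0.2786]
```

View pics/w3.png

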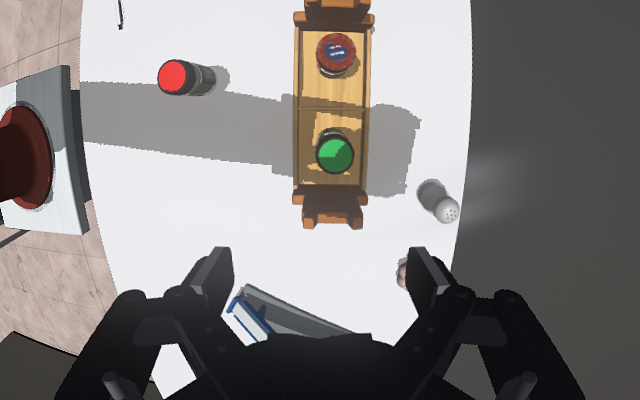

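The green jar stands in the bay with its tag at (335,154), and the red tag is at (172,76), i.e. (0.441, 0.0875). Now the red jar.

>>> shift_gripper:
  ticks:
    - [[1,0.03,-0.05,0,0,0,0],[1,0.04,-0.045,0,0,0,0],[1,0.04,-0.045,0.04,0,0,0],[1,0,-0.0175,0.05,0,0,0],[1,0,0,0.04,0,0,0]]

```text
time: 8.3
tool_pos: [0.4429, 0.0832, 0.1482]
tool_rot: [-0.002, 0.706, 0.708, -0.002]
contact_force: [1.1, 0.4, 0.2]
gripper_width: 0.998
grasp_force: 0.0
```

>>> shift_gripper:
  ticks:
    - [[1,0,0,0,0,0,0]]

```text
time: 8.43
tool_pos: [0.4418, 0.0826, 0.1469]
tool_rot: [-0.004, 0.706, 0.708, -0.004]
contact_force: [-1.1, 0.1, 0.3]
gripper_width: 1.006
grasp_force: 0.0
```

Run:
```python
from h import *
delta([.4407,.0875,.068],R.from_matrix(np.array([[0,1,0],[1,0,0],[0,0,-1.]])))
```

```text
d [ 0.0049 -0.0002  0.0789] rv [-0.0115 -0.0001  0.0022] from [0.4418 0.0826 0.1469]
```

>>> shift_gripper:
  ticks:
    - [[1,0.005,0,0.03,0,0,0],[1,0,0,0.03,0,0,0],[1,0,0,0.02,0,0,0],[0,0,0,0,0,0,0],[0,0,0,0,0,0,0]]

```text
time: 9.05
tool_pos: [0.4472, 0.0872, 0.0743]
tool_rot: [0.001, 0.707, 0.708, 0.001]
contact_force: [-1.1, -0.7, 0.5]
gripper_width: 0.606
grasp_force: 0.3
```

>>> shift_gripper:
  ticks:
    - [[0,0,0,0,0,0,0],[0,0,0,0,0,0,0],[0,0,0,0,0,0,0],[0,0,0,-0.05,0,0,0],[0,0,0,-0.04,0,0,0]]

```text
time: 9.68
tool_pos: [0.446, 0.0871, 0.1643]
tool_rot: [0.0, 0.707, 0.708, 0.0]
contact_force: [0.5, 0.5, -1.1]
gripper_width: 0.469
grasp_force: 59.8
```

Run:
```python
from h import *
delta([.481,.352,.13])
```

```text
d [0.2648 0.0354 0.0343] rv None from [0.446  0.0871 0.1643]
```

>>> shift_gripper:
  ticks:
    - [[0,0.055,0.005,0,0,0,0],[0,0.055,0.01,0,0,0,0],[0,0.055,0.01,0,0,0,0],[0,0.055,0.01,0,0,0,0],[0,0.045,0,0.02,0,0,0]]

```text
time: 10.3
tool_pos: [0.4822, 0.3552, 0.1449]
tool_rot: [0.001, 0.706, 0.708, 0.003]
contact_force: [0.1, -0.4, -1.3]
gripper_width: 0.464
grasp_force: 59.8
```

>>> shift_gripper:
  ticks:
    - [[0,0,0,0.03,0,0,0],[0,0,0,0.025,0,0,0],[0,0,0,0.008,0,0,0],[0,0,0,0,0,0,0],[0,0,0,0,0,0,0]]

```text
time: 10.92
tool_pos: [0.4812, 0.3524, 0.0807]
tool_rot: [0.0, 0.707, 0.708, 0.001]
contact_force: [0.5, 0.3, -0.6]
gripper_width: 0.462
grasp_force: 60.2
```

```bash
python3 - <<'E'
from h import *
delta([.481,.352,.075])
E
```

```text
d [-0.0004 -0.0002  0.0057] rv None from [0.4812 0.3524 0.0807]
```

>>> shift_gripper:
  ticks:
    - [[0,0,0,0.004,0,0,0],[0,0,0,0,0,0,0]]

```text
time: 11.18
tool_pos: [0.4816, 0.3531, 0.0787]
tool_rot: [0.0, 0.707, 0.708, 0.002]
contact_force: [-3.1, -1.2, 9.3]
gripper_width: 0.472
grasp_force: 61.8
```

>>> shift_gripper:
  ticks:
    - [[0,0,0,0.003,0,0,0],[0,0,0,0,0,0,0]]

```text
time: 11.42
tool_pos: [0.4819, 0.354, 0.0786]
tool_rot: [-0.0, 0.707, 0.708, 0.002]
contact_force: [-7.5, -2.0, 20.6]
gripper_width: 0.47
grasp_force: 64.5
```

>>> shift_gripper:
  ticks:
    - [[0,0,0,-0.005,0,0,0],[1,0,0,0,0,0,0],[1,0,0,0,0,0,0],[1,0,0,0,0,0,0],[1,0,0,0,0,0,0]]

```text
time: 12.05
tool_pos: [0.4803, 0.3521, 0.0773]
tool_rot: [-0.0, 0.707, 0.708, -0.0]
contact_force: [0.0, 0.0, 0.4]
gripper_width: 0.998
grasp_force: 0.0
```

>>> shift_gripper:
  ticks:
    - [[1,0,0,0,0,0,0],[1,0,0,-0.05,0,0,0],[1,0,0,-0.06,0,0,0],[1,0,0,-0.06,0,0,0],[1,0,0,-0.04,0,0,0]]

```text
time: 12.68
tool_pos: [0.4811, 0.3526, 0.2917]
tool_rot: [0.001, 0.707, 0.708, 0.002]
contact_force: [0.5, 0.6, -0.9]
gripper_width: 1.002
grasp_force: 0.0
```

```bash
python3 - <<'E'
from h import *
c=vision.camera_params('wrist');im=vision.grab_frame('wrist')
for n,l in tags(im).items():
    for a,u in l: print(n,a,u,atz(c,u,.109,True).round(4))
# handle / bar pose first guess from top
ct=vision.camera_params('top')
hp=atz(ct,(440.2,213.6),.098+.044*np.cos(.61)); print('handle top',hp)
delta([.50,-.22,.30])
E
```

```text
red 80 [455.76  24.48] [0.6319 0.5235 0.109 ]
red 243 [441.98  39.41] [0.6145 0.5034 0.109 ]
red 40 [544.62  90.05] [0.7633 0.4645 0.109 ]
red 717 [312.68 172.94] [0.475  0.3524 0.109 ]
handle top [ 0.54133702 -0.30350664  0.13406451]
d [-0.5736  0.0163 -0.0056] rv None from [0.4829 0.3536 0.2979]
```

>>> shift_gripper:
  ticks:
    - [[1,-0.06,0.01,-0.01,0,0,0],[1,-0.06,0.01,-0.01,0,0,0],[1,-0.06,0.01,-0.01,0,0,0],[1,-0.06,0.01,-0.01,0,0,0],[1,-0.06,0.01,-0.01,0,0,0]]

```text
time: 13.35
tool_pos: [0.5309, 0.0504, 0.3378]
tool_rot: [0.0, 0.707, 0.708, 0.0]
contact_force: [0.4, 0.3, 0.2]
gripper_width: 0.998
grasp_force: 0.0
```

>>> shift_gripper:
  ticks:
    - [[1,-0.06,0.01,0,0,0,0],[1,-0.06,0.01,0,0,0,0],[1,-0.06,0.01,0,0,0,0],[1,-0.06,0.01,0,0,0,0],[1,-0.06,0.01,0,0,0,0]]

```text
time: 13.98
tool_pos: [0.5814, -0.2496, 0.3374]
tool_rot: [-0.0, 0.707, 0.708, 0.0]
contact_force: [1.4, 1.6, 0.1]
gripper_width: 0.999
grasp_force: 0.0
```

>>> shift_gripper:
  ticks:
    - [[1,-0.06,0.01,0,0,0,-0.05],[1,-0.04,0.01,0,0,0,-0.188],[1,0,0,0,0,0,-0.188],[1,0,0,0,0,0,-0.188],[1,0,0,0,0,0,-0.188]]

```text
time: 14.6
tool_pos: [0.6034, -0.3473, 0.337]
tool_rot: [-0.0, 0.373, 0.928, 0.0]
contact_force: [-0.1, 0.3, 0.4]
gripper_width: 1.005
grasp_force: 0.0
```

>>> shift_gripper:
  ticks:
    - [[1,0,0,0,0,0,-0.188],[1,0,0,0,0,0,-0.05],[1,0,0,0,0,0,0]]

```text
time: 14.98
tool_pos: [0.6035, -0.347, 0.3372]
tool_rot: [-0.0, 0.263, 0.965, 0.0]
contact_force: [-0.6, -0.2, 0.2]
gripper_width: 1.0
grasp_force: 0.0
```

```bash
python3 - <<'E'
from h import *
c=vision.camera_params('wrist');im=vision.grab_frame('wrist');cv2.imwrite('pics/w4.png',im[:,:,::-1]);np.save('w4.npy',c);print(c['xyz'],pose()[1].as_matrix()[:,0])
E
```

```text
[ 0.5391045  -0.30968605  0.47785779] [-8.61422828e-01  5.07888184e-01  5.51104036e-04]
```

View pics/w4.png

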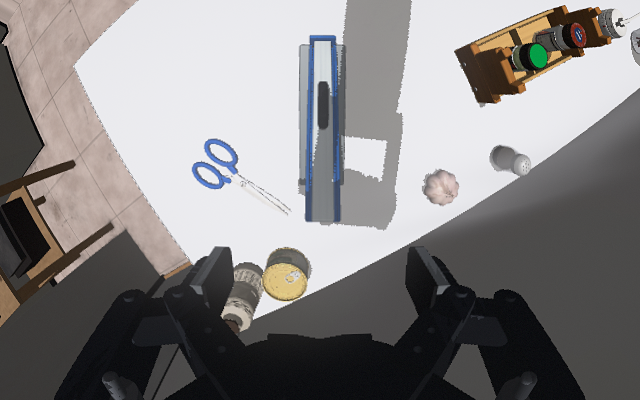

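The wrist view shows the trough running from (322,36) at its low end to (323,222) at its high end, with the black handle at u≈323, v≈81..129. I'll fit the bar's pose from that.

Run:
```python
from h import *
from scipy.optimize import least_squares
im=cv2.imread('pics/w4.png')[:,:,::-1];c=np.load('w4.npy',allow_pickle=True).item()
g=im[60:150,300:350].astype(int);m=(g.max(2)<70).astype(np.uint8)
k,l,st,ce=cv2.connectedComponentsWithStats(m);i=1+st[1:,4].argmax();print(st[i]+[300,60,0,0,0],ce[i]+[300,60],st[1:,4])
ys,xs=np.where(l==i);xs=xs+300;ys=ys+60
for v in range(ys.min(),ys.max()+1,8): print(v,xs[ys==v].min(),xs[ys==v].max(),end=' | ')
# trough outer blue edges
b=(im[...,2].astype(int)-im[...,0]>35)
for v in range(50,220,20):
    u=np.where(b[v,295:355])[0]+295; print(v,u.min() if len(u) else 0,u.max() if len(u) else 0, im[v,[318,328]].tolist())
```

```text
[319  82   9  46 384] [322.96875 105.46875] [384]
82 320 325 | 90 319 327 | 98 319 327 | 106 319 327 | 114 319 327 | 122 319 327 | 50 309 335 [[211, 217, 219], [212, 216, 220]]
70 308 336 [[215, 220, 222], [214, 219, 222]]
90 308 336 [[98, 100, 103], [79, 81, 84]]
110 307 337 [[68, 69, 72], [79, 80, 83]]
130 307 338 [[144, 147, 151], [125, 128, 131]]
150 306 338 [[125, 129, 131], [125, 128, 130]]
170 306 339 [[124, 127, 129], [124, 127, 131]]
190 306 339 [[125, 127, 130], [125, 128, 130]]
210 306 339 [[128, 130, 132], [126, 130, 132]]
```

Add to h.py:
```python
def barR(yaw): return R.from_euler('z',yaw)*R.from_euler('y',-np.deg2rad(35))
```

Run:
```python
from h import *
from scipy.optimize import least_squares
import itertools
c=np.load('w4.npy',allow_pickle=True).item()
box=np.array(list(itertools.product((-.025,.025),(-.006,.006),(.014,.044))))
cl=np.array([[s,0,.006] for s in np.linspace(-.13,.13,40)])
def f(p):
    T=lambda q:barR(p[2]).apply(q)+[p[0],p[1],.098]
    h=proj(c,T(box),True);L=proj(c,T(cl),True)
    u=np.interp([50,110,170,210],L[:,1],L[:,0])
    return np.r_[h[:,1].min()-81.5,h[:,1].max()-127.5,(h[:,0].min()+h[:,0].max())/2-323,u-[322,322,322.5,322.5]]
s=least_squares(f,[.55,-.31,-.55]);print(s.x,np.rad2deg(s.x[2]),s.fun.round(2))
T=barR(s.x[2]).apply(box)+[*s.x[:2],.098];h=proj(c,T,True);print('u',h[:,0].min(),h[:,0].max())
ct=vision.camera_params('top');hm=barR(s.x[2]).apply([0,0,.035])+[*s.x[:2],.098];print(hm,'top px',proj(ct,hm))
Rb=barR(s.x[2]).as_matrix();Rt=R.from_matrix(np.c_[-Rb[:,0],Rb[:,1],-Rb[:,2]])
o=np.r_[s.x[:2],.098];np.savez('bar.npz',o=o,Rt=Rt.as_matrix())
print('grasp tcp',o+Rb[:,2]*.014,'pre',o+Rb[:,2]*.11);delta(o+Rb[:,2]*.13,Rt);print(pose()[1].as_matrix()[:,1],Rb[:,1], monitor.state()['joint_pos'])
```

```text
[ 0.55723149 -0.31588932 -0.53326006] -30.55355060621196 [-2.27  2.25 -0.29 -0.13  0.24  0.02  0.16]
u 317.0127034085615 328.40263054197175
[ 0.53994366 -0.30568424  0.12667032] top px [440.10895431 214.12303688]
grasp tcp [ 0.55031636 -0.31180729  0.10946813] pre [ 0.50289832 -0.2838162   0.18810672]
d [0.1301 0.0034 0.1329] rv [ 2.000e-04 -6.114e-01  5.000e-04] from [ 0.6035 -0.347   0.3373]
[5.07888284e-01 8.61422944e-01 4.92080995e-05] [ 5.08343449e-01  8.61154421e-01 -2.77555756e-17] [-6.28660789e-01  1.79917583e-01  1.30128278e+00 -3.81958523e-06
  1.66094557e+00 -1.66672589e+00]
```

>>> shift_gripper:
  ticks:
    - [[1,0.05,0.001,0.03,0,-0.15,0],[1,0.05,0.001,0,0,-0.153,0],[1,0.03,0.001,0,0,-0.153,0],[1,0,0,0,0,-0.155,0],[1,0,0,0,0,0,0]]

```text
time: 15.65
tool_pos: [0.4925, -0.278, 0.2883]
tool_rot: [0.288, 0.251, 0.921, -0.078]
contact_force: [0.3, 0.2, -0.5]
gripper_width: 1.001
grasp_force: 0.0
```

Run:
```python
from h import *
b=np.load('bar.npz');delta(b['o']-b['Rt'][:,2]*.07,R.from_matrix(b['Rt']))
```

```text
d [4.720e-02 1.000e-04 1.291e-01] rv [ 0.0011 -0.0042  0.    ] from [ 0.4925 -0.278   0.2883]
```

>>> shift_gripper:
  ticks:
    - [[0.7,0.024,0,0.05,0,0,0],[0.7,0.0235,0,0.05,0,0,0],[0.7,0,0,0.029,0,-0.004,0],[0.7,0,0,0,0,0,0]]

```text
time: 16.15
tool_pos: [0.5253, -0.2975, 0.1562]
tool_rot: [0.289, 0.251, 0.92, -0.078]
contact_force: [-0.3, 0.3, 0.2]
gripper_width: 0.7
grasp_force: 0.0
```

Run:
```python
from h import *
c=vision.camera_params('wrist');im=vision.grab_frame('wrist');cv2.imwrite('pics/w5.png',im[60:400,120:520,::-1])
b=np.load('bar.npz');delta(b['o']-b['Rt'][:,2]*.014,R.from_matrix(b['Rt']))
```

```text
d [0.0053 0.0005 0.0563] rv [0.0012 0.0019 0.001 ] from [ 0.5259 -0.298   0.1586]
```

View pics/w5.png

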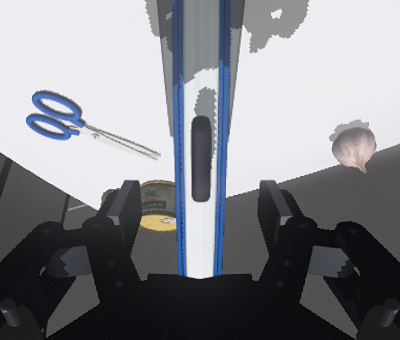

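The handle sits at crop (201, 117..202), centred between the fingers. I'll check it against the prediction.

Run:
```python
from h import *
c=vision.camera_params('wrist');b=np.load('bar.npz');A=b['Rt']
for x in(-.025,.025):
  for z in (.044,.014): print(x,z,proj(c,b['o']-A[:,0]*x-A[:,2]*z,True)-[120,60])
```

```text
-0.025 0.044 [201.00184498 124.52903053]
-0.025 0.014 [200.6804778  112.38904345]
0.025 0.044 [200.79440139 202.92985429]
0.025 0.014 [200.53650485 181.82017757]
```

>>> shift_gripper:
  ticks:
    - [[0.7,0.005,0.0005,0.02,0,0,0],[0.7,0,0,0.02,0,0.002,0],[0.7,0,0,0.015,0,0,0],[0.7,0,0,0,0,0,0],[0,0,0,0,0,0,0]]

```text
time: 16.82
tool_pos: [0.5499, -0.3116, 0.1129]
tool_rot: [0.292, 0.25, 0.92, -0.08]
contact_force: [0.1, 0.3, -0.2]
gripper_width: 0.503
grasp_force: 0.0
```

>>> shift_gripper:
  ticks:
    - [[0,0,0,0,0,0,0],[0,0,0,0,0,0,0],[0,0,0,0,0,0,0],[0,0,0,0,0,0,0],[0,0,0,0,0,0,0]]

```text
time: 17.45
tool_pos: [0.5492, -0.3111, 0.1118]
tool_rot: [0.292, 0.251, 0.92, -0.079]
contact_force: [-5.6, 4.4, 7.0]
gripper_width: 0.127
grasp_force: 59.0
```

Run:
```python
from h import *
b=np.load('bar.npz');delta(b['o']-b['Rt'][:,2]*.014,R.from_matrix(b['Rt']))
```

```text
d [ 0.0003 -0.0001  0.0027] rv [0.0008 0.0035 0.0009] from [ 0.5492 -0.3111  0.1118]
```

>>> shift_gripper:
  ticks:
    - [[0,0,0,-0.02,0,0,0],[0,0,0,-0.04,0,0,0],[0,0,0,-0.06,0,0,0],[0,0,0,-0.06,0,0,0],[0,0,0,-0.02,0,0,0]]

```text
time: 18.08
tool_pos: [0.4495, -0.2525, 0.2791]
tool_rot: [0.294, 0.25, 0.919, -0.081]
contact_force: [1.1, -0.1, -0.1]
gripper_width: 0.126
grasp_force: 59.0
```

>>> shift_gripper:
  ticks:
    - [[0,0,0,0,0,0.15,0],[0,0,0,0,0,0.15,0],[0,0,0,0,0,0.155,0],[0,0,0,0,0,0.155,0],[0,0,0,0,0,0,0]]

```text
time: 18.7
tool_pos: [0.4507, -0.2531, 0.2727]
tool_rot: [0.001, 0.263, 0.965, 0.0]
contact_force: [0.4, 0.3, -0.2]
gripper_width: 0.132
grasp_force: 58.9
```

Run:
```python
from h import *
Rt=R.from_matrix(np.array([[0,1,0],[1,0,0],[0,0,-1.]]));delta([.615,.04,.30],Rt)
```

```text
d [ 0.0069  0.336  -0.0272] rv [8.0000e-04 7.0000e-04 1.0393e+00] from [ 0.4507 -0.2531  0.2727]
```

Bar is held and level. Now I'll fit the carrier pose from the saved wrist frames using the wood-coloured side-wall edges.

Run:
```python
from h import *
def fit(im,c,fish,v0,v1,u0,u1):
    h=cv2.cvtColor(im,cv2.COLOR_RGB2HSV).astype(int);m=(h[...,1]>70)&(h[...,0]<28)&(h[...,0]>3)&(h[...,2]>40)
    L=[];Rr=[]
    for v in range(v0,v1):
        u=np.where(m[v,u0:u1])[0]+u0
        if len(u)<8: continue
        L.append(atz(c,(u.min()-.5,v),.036,fish));Rr.append(atz(c,(u.max()+.5,v),.036,fish))
    L=np.array(L);Rr=np.array(Rr)
    def line(P):
        for _ in range(4):
            k=np.polyfit(P[:,1],P[:,0],1);e=abs(np.polyval(k,P[:,1])-P[:,0]);P=P[e<=max(np.percentile(e,85),.0004)]
        return k,e.std()
    a,ea=line(L);b,eb=line(Rr);y=.042
    print('L',np.polyval(a,y).round(4),'R',np.polyval(b,y).round(4),'w',(np.polyval(b,y)-np.polyval(a,y)).round(4),'mid',((np.polyval(a,y)+np.polyval(b,y))/2).round(4),'slopes',a[0].round(4),b[0].round(4),ea,eb)
ld=lambda n:cv2.imread(f'pics/{n}.png')[:,:,::-1].copy()
cl=lambda n:np.load(n+'.npy',allow_pickle=True).item()
fit(ld('w3'),cl('w3'),True,40,180,275,400)
fit(ld('w2'),cl('w2'),True,35,138,280,400)
fit(ld('w1'),cl('w1'),True,45,180,385,475)
t=np.rot90(ld('top0'));ct=vision.camera_params('top')
im=ld('top0');h=cv2.cvtColor(im,cv2.COLOR_RGB2HSV).astype(int);m=(h[...,1]>70)&(h[...,0]<28)&(h[...,0]>3)
P=[];Q=[]
for u in range(290,350):
    v=np.where(m[165:215,u])[0]+165
    if len(v)>5:P.append(atz(ct,(u,v.max()+.5),.036));Q.append(atz(ct,(u,v.min()-.5),.036))
P=np.array(P);Q=np.array(Q);a=np.polyfit(P[:,1],P[:,0],1);b=np.polyfit(Q[:,1],Q[:,0],1);print('top',np.polyval(a,.042),np.polyval(b,.042),(np.polyval(a,.042)+np.polyval(b,.042))/2,a[0],b[0])
# extents along the axis, middle column region
im=ld('w3');h=cv2.cvtColor(im,cv2.COLOR_RGB2HSV).astype(int);m=(h[...,1]>70)&(h[...,0]<28)&(h[...,0]>3)&(h[...,2]>40)
for v in list(range(0,32,4))+list(range(180,236,3)):
    u=np.where(m[v,270:400])[0]+270; print(v,(u.min(),u.max(),len(u)) if len(u) else 0,end='; ')
```

```text
L 0.5687 R 0.6622 w 0.0935 mid 0.6154 slopes 0.0096 0.0206 8.332505035405387e-05 0.00011123290930229219
L 0.5688 R 0.6625 w 0.0937 mid 0.6156 slopes 0.0246 0.0182 0.00010501847673593292 0.0001238348828733154
L 0.5602 R 0.6616 w 0.1014 mid 0.6109 slopes 0.0122 0.0217 0.0001233796900593877 0.00019644227396051794
top 0.5659843169750713 0.6592742822233093 0.6126292995991903 0.01688645107401708 0.011777991306988663
0 (np.int64(304), np.int64(370), 67); 4 (np.int64(304), np.int64(369), 54); 8 (np.int64(305), np.int64(368), 47); 12 (np.int64(294), np.int64(361), 50); 16 (np.int64(294), np.int64(373), 56); 20 (np.int64(294), np.int64(373), 65); 24 (np.int64(316), np.int64(371), 43); 28 (np.int64(295), np.int64(369), 44); 180 (np.int64(294), np.int64(365), 69); 183 (np.int64(294), np.int64(365), 69); 186 (np.int64(293), np.int64(364), 8); 189 (np.int64(295), np.int64(363), 3); 192 0; 195 (np.int64(292), np.int64(358), 17); 198 (np.int64(292), np.int64(367), 23); 201 (np.int64(292), np.int64(366), 21); 204 (np.int64(302), np.int64(365), 8); 207 0; 210 0; 213 (np.int64(302), np.int64(361), 36); 216 (np.int64(302), np.int64(362), 34); 219 (np.int64(302), np.int64(362), 51); 222 (np.int64(303), np.int64(362), 53); 225 (np.int64(303), np.int64(361), 20); 228 (np.int64(305), np.int64(355), 11); 231 0; 234 0;
```

>>> shift_gripper:
  ticks:
    - [[0,0,0,-0.01,0,0,0.18],[0,0,0,-0.01,0,0,0.18],[0,0,0,-0.01,0,0,0.18],[0,0,0,0,0,0,0.18],[0,0,0,0,0,0,0.18]]

```text
time: 19.32
tool_pos: [0.449, -0.252, 0.3043]
tool_rot: [0.003, 0.659, 0.753, 0.001]
contact_force: [-0.4, -1.3, -1.6]
gripper_width: 0.13
grasp_force: 58.9
```

>>> shift_gripper:
  ticks:
    - [[0,0,0,0,0,0,0.157],[0,0,0,0,0,0,0]]

```text
time: 19.58
tool_pos: [0.449, -0.252, 0.3041]
tool_rot: [0.002, 0.713, 0.701, 0.001]
contact_force: [-0.3, -0.3, 0.5]
gripper_width: 0.128
grasp_force: 58.9
```

Run:
```python
from h import *
a=.018;Rt=R.from_matrix(np.array([[a,1,0],[1,-a,0],[0,0,-1.]]));delta([.615,.042,.23],Rt);print(monitor.state()['joint_pos'])
```

```text
d [0.2968 0.1609 0.0741] rv [0.0043 0.0024 0.0019] from [ 0.449  -0.252   0.3041]
[-6.56336045e-01 -2.50030533e-01  1.77479735e+00  5.96717154e-04
  1.61196346e+00 -6.40207992e-01]
```

>>> shift_gripper:
  ticks:
    - [[0,0.05,0.027,0,0,0,0],[0,0.05,0.027,0,0,0,0],[0,0.05,0.027,0,0,0,0],[0,0.05,0.027,0,0,0,0],[0,0.05,0.027,0,0,0,0]]

```text
time: 20.2
tool_pos: [0.5894, -0.0032, 0.3044]
tool_rot: [0.002, 0.712, 0.702, 0.001]
contact_force: [-0.3, -0.1, -0.6]
gripper_width: 0.133
grasp_force: 58.9
```

>>> shift_gripper:
  ticks:
    - [[0,0.047,0.026,0,0,0,0],[0,0,0,0.04,0.003,0.002,0.002],[0,0,0,0.034,0,0,0],[0,0,0,0,0,0,0],[0,0,0,0,0,0,0]]

```text
time: 20.82
tool_pos: [0.6165, 0.0413, 0.2319]
tool_rot: [0.001, 0.714, 0.7, 0.001]
contact_force: [-0.5, 0.3, -0.9]
gripper_width: 0.129
grasp_force: 59.0
```

Run:
```python
from h import *
a=.018;Rt=R.from_matrix(np.array([[a,1,0],[1,-a,0],[0,0,-1.]]));delta([.615,.042,.19],Rt)
c=vision.camera_params('wrist');im=vision.grab_frame('wrist');cv2.imwrite('w6.png',im[:,:,::-1]);np.save('w6.npy',c)
cv2.imwrite('pics/w6.png',cv2.resize(im[0:280,220:440],None,fx=2.1,fy=2.1,interpolation=cv2.INTER_CUBIC)[:,:,::-1])
p,r=pose()
for q in [(.13,-.012,.0167),(.13,.012,.0167),(-.13,-.012,.0167)]: print('bar corner px',proj(c,p+r.apply(q),True))
```

```text
d [ 0.0006 -0.0016  0.0419] rv [ 0.0022 -0.0005 -0.0011] from [0.6165 0.0413 0.2319]
bar corner px [296.1594968   -3.15845109]
bar corner px [344.01867713  -3.11102374]
bar corner px [304.35002803 386.42766678]
```

View pics/w6.png

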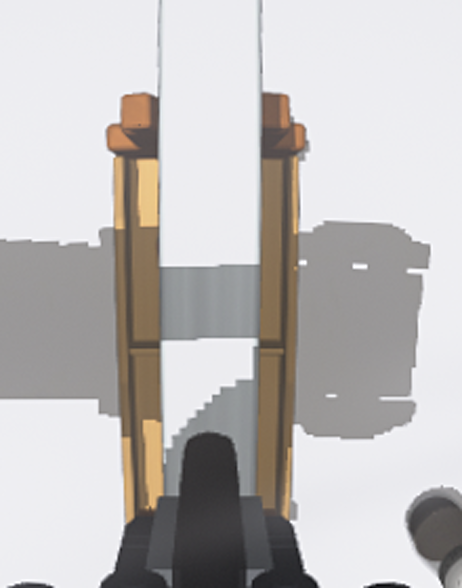

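The bar edges are at crop u=159 and 262 (mid 210.5), and the far horns span 121..290 (mid 205.5). After parallax the bar is about 1.5 mm too far in +x, which matches the computed -0.0016. I'll check y as well.

Run:
```python
from h import *
c=np.load('w6.npy',allow_pickle=True).item()
for v in (95,125): print('horn top',atz(c,(220+205.5/2.1,v/2.1),.141,True))
print('divider',atz(c,(220+205/2.1,345/2.1),.032,True))
print('handle far edge',atz(c,(220+207/2.1,434/2.1),.2319-.0167+.044,True))
```

```text
horn top [0.61814973 0.15890769 0.141     ]
horn top [0.61793788 0.14794009 0.141     ]
divider [0.61551851 0.04685921 0.032     ]
handle far edge [0.61692712 0.07590368 0.2592    ]
```

>>> shift_gripper:
  ticks:
    - [[0,0,-0.0016,0.02,0.002,0,-0.001],[0,0,0,0.02,0,0,0],[0,0,0,0.015,0,0,0],[0,0,0,0,0,0,0]]

```text
time: 21.38
tool_pos: [0.6129, 0.0416, 0.1722]
tool_rot: [-0.003, 0.714, 0.7, -0.002]
contact_force: [0.5, 0.0, -0.3]
gripper_width: 0.132
grasp_force: 59.0
```

Run:
```python
from h import *
a=.018;Rt=R.from_matrix(np.array([[a,1,0],[1,-a,0],[0,0,-1.]]));delta([.615,.042,.1367],Rt)
```

```text
d [0.0004 0.0023 0.0354] rv [-0.0072 -0.0007 -0.001 ] from [0.6129 0.0416 0.1722]
```

>>> shift_gripper:
  ticks:
    - [[0,0,0,0,0,0,0],[0,0,0,0,0,0,0]]

```text
time: 21.62
tool_pos: [0.6151, 0.0415, 0.1762]
tool_rot: [-0.0, 0.714, 0.7, -0.0]
contact_force: [0.1, 0.3, -0.3]
gripper_width: 0.126
grasp_force: 59.0
```

Run:
```python
from h import *
a=.018;Rt=R.from_matrix(np.array([[a,1,0],[1,-a,0],[0,0,-1.]]));delta([.6155,.042,.1367],Rt)
```

```text
d [0.0004 0.0004 0.0395] rv [-0.0006 -0.0005 -0.001 ] from [0.6151 0.0415 0.1762]
```

Aligned, so I'm lowering the last 40 mm and watching the force.

>>> shift_gripper:
  ticks:
    - [[0,0,0.0004,0.012,0,0,0],[0,0,0,0.012,0,0,0],[0,0,0,0.007,0,0,0],[0,0,0,0,0,0,0]]

```text
time: 22.12
tool_pos: [0.614, 0.0416, 0.1427]
tool_rot: [-0.002, 0.714, 0.7, -0.001]
contact_force: [-0.2, -0.2, -1.2]
gripper_width: 0.127
grasp_force: 59.0
```

>>> shift_gripper:
  ticks:
    - [[0,0,0,0.004,0,0,0],[0,0,0,0,0,0,0]]

```text
time: 22.38
tool_pos: [0.6148, 0.0416, 0.1401]
tool_rot: [-0.001, 0.714, 0.7, -0.001]
contact_force: [0.8, 0.1, -0.3]
gripper_width: 0.133
grasp_force: 59.0
```

>>> shift_gripper:
  ticks:
    - [[0,0,0,0.003,0,0,0],[0,0,0,0,0,0,0]]

```text
time: 22.62
tool_pos: [0.6147, 0.0416, 0.137]
tool_rot: [-0.001, 0.714, 0.7, -0.001]
contact_force: [0.3, -0.5, -0.7]
gripper_width: 0.13
grasp_force: 59.0
```

>>> shift_gripper:
  ticks:
    - [[0,0,0,0.002,0,0,0],[0,0,0,0,0,0,0]]

```text
time: 22.88
tool_pos: [0.615, 0.0416, 0.1366]
tool_rot: [-0.001, 0.714, 0.7, -0.0]
contact_force: [-2.3, -0.5, 5.1]
gripper_width: 0.131
grasp_force: 59.7
```

>>> shift_gripper:
  ticks:
    - [[0,0,0,0.002,0,0,0],[0,0,0,0,0,0,0]]

```text
time: 23.12
tool_pos: [0.6151, 0.0416, 0.1365]
tool_rot: [-0.001, 0.714, 0.7, -0.001]
contact_force: [-7.9, 0.1, 13.8]
gripper_width: 0.13
grasp_force: 61.2
```

>>> shift_gripper:
  ticks:
    - [[0,0,0,-0.0025,0,0,0],[0,0,0,0,0,0,0]]

```text
time: 23.38
tool_pos: [0.6153, 0.0416, 0.1365]
tool_rot: [-0.001, 0.714, 0.7, -0.0]
contact_force: [-1.0, 0.2, 4.9]
gripper_width: 0.13
grasp_force: 59.9
```

>>> shift_gripper:
  ticks:
    - [[0.6,0,0,0,0,0,0],[0.6,0,0,0,0,0,0],[0.6,0,0,0,0,0,0],[0.6,0,0,0,0,0,0]]

```text
time: 23.88
tool_pos: [0.6146, 0.0416, 0.1353]
tool_rot: [-0.001, 0.714, 0.7, -0.001]
contact_force: [0.7, -0.3, 0.2]
gripper_width: 0.599
grasp_force: 0.0
```

>>> shift_gripper:
  ticks:
    - [[0.6,0,0,-0.02,0,0,0],[0.6,0,0,-0.05,0,0,0],[0.6,0,0,-0.06,0,0,0],[0.6,-0.06,0,-0.03,0,0,0],[0.6,-0.06,0,0,0,0,0]]

```text
time: 24.5
tool_pos: [0.6147, -0.0753, 0.3005]
tool_rot: [0.003, 0.713, 0.701, 0.002]
contact_force: [0.7, 0.3, -0.8]
gripper_width: 0.598
grasp_force: 0.0
```

>>> shift_gripper:
  ticks:
    - [[0.6,0,0,0,0,0,0],[0.6,0,0,0,0,0,0]]

```text
time: 24.75
tool_pos: [0.6129, -0.0742, 0.2944]
tool_rot: [-0.001, 0.714, 0.7, -0.0]
contact_force: [0.5, 0.2, 0.0]
gripper_width: 0.601
grasp_force: 0.0
```

Run:
```python
from h import *
c=vision.camera_params('wrist');im=vision.grab_frame('wrist');cv2.imwrite('w7.png',im[:,:,::-1]);np.save('w7.npy',c)
for n,l in tags(im).items():
    for a,u in l: print(n,a,u,atz(c,u,.105,True).round(4))
p=lambda *q:proj(c,np.array(q),True).round(1)
print('pred bar far corners',p(.6155+.0023-.012,.172,.128),p(.6155+.0023+.012,.172,.128),'near',p(.6155-.0023-.012,-.088,.128),p(.6155-.0023+.012,-.088,.128),'handle top',p(.6155,.042,.164))
g=cv2.cvtColor(im,cv2.COLOR_RGB2GRAY)
h=cv2.cvtColor(im,cv2.COLOR_RGB2HSV)
for y in (.16,.10,.0,-.06,-.08):
    u,v=p(.615,y,.128).astype(int); print(y,(u,v),g[v,u-26:u+27:2].tolist())
u,v=p(.6155,.042,.164).astype(int);print('handle col',v,g[v-40:v+41:4,u].tolist())
u,v=p(.6155,.17,.128).astype(int);print('far end col',v,g[max(v-16,0):v+17:2,u].tolist())
```

```text
red 100 [ 8.74 98.77] [0.119 0.069 0.105]
red 110 [24.22 97.3 ] [0.1682 0.062  0.105 ]
red 92 [ 22.62 183.47] [ 0.1293 -0.0725  0.105 ]
pred bar far corners [307.5 -55.2] [331.1 -55.5] near [308.2 189.3] [331.4 188.9] handle top [319.6  55. ]
0.16 (np.int64(316), np.int64(-46)) [24, 24, 25, 26, 24, 26, 26, 27, 26, 25, 26, 27, 25, 27, 25, 26, 27, 26, 26, 25, 26, 27, 27, 25, 27, 27, 29]
0.1 (np.int64(317), np.int64(5)) [112, 197, 196, 197, 197, 158, 109, 95, 80, 237, 236, 235, 
[... 849 characters left out ...]
90, 91, 91, 92, 81, 63, 62, 239, 236, 236, 243, 148, 150, 150, 150, 151, 151, 150, 149, 149, 146, 192, 237, 236, 236, 236, 236, 236, 236, 236, 236, 236, 236, 237, 236, 236, 236, 236, 236, 237, 237, 237, 237, 237, 242, 141, 143, 144, 147, 147, 148, 147, 148, 145, 182, 191, 188, 240, 210, 238, 237, 238, 238, 238, 238, 238, 238, 238, 238, 238, 238, 239, 238, 239, 238, 239, 238, 238, 238, 238, 238, 239, 238, 238, 239, 238, 238, 238, 238, 238, 238, 238, 237, 237, 237, 237, 237, 237, 238, 238, 238, 237, 237, 237, 238, 237, 237, 237, 238, 223, 72, 124, 124, 86, 86, 85, 85, 84, 82, 83, 82, 80, 123, 134, 134, 133, 132, 130, 198, 238, 236, 237, 238, 189, 30, 30, 30, 30, 29, 28, 29, 26, 26, 25, 24, 25]
```

The released bar shows its edges at 309..331 against a predicted 308..331, and the handle is upright where expected. The contact height also gives an underside at 0.120 m. The gripper is clear, so I'm handing in.

```bash
python3 -c "
from plant import manip, vision, monitor
print(manip.job_done())"
```

```text
the job is handed in; nothing more can be done
None
```

I handed the job in with about 25 s on the clock, and no verdict came back: the green-tagged jar is in the carrier's empty bay, the red-tagged jar is in the tray, and the bar is down in both notches, handle up and released.

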